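Put the dough cutters away in their sloping tray

TASK

Put the two L-shaped dough cutters and the S-shaped one away in the yellow sloping tray under the wire shelf, turned so that all three lie flat on its floor side by side. The S-shaped one goes in last, because its long grip reaches over the other two. Set them down gently rather than dropping them, do not push against the wire shelf, and leave the other things on the bench where they are.

Things in the scene. Friction and masses are not known exactly. Their poses are not given: they have to be found in the camera images.
- cutter_l1: L-shaped dough cutter, right way up, 18 mm thick, 0.24 kg. Origin: underside, below the middle of its grip; z up. Long arm x -74 to 74, y -23 to 23 mm; foot at the +x end: x 29 to 74, y -72 to -23 mm. Grip: dark wooden bar along x on top, x -30 to 30, y -8 to 8, z 18 to 58 mm; take it across y.
- cutter_l2: The other one, identical. L-shaped dough cutter, right way up, 18 mm thick, 0.24 kg. Origin: underside, below the middle of its grip; z up. Long arm x -74 to 74, y -23 to 23 mm; foot at the +x end: x 29 to 74, y -72 to -23 mm. Grip: dark wooden bar along x on top, x -30 to 30, y -8 to 8, z 18 to 58 mm; take it across y.
- cutter_s: S-shaped cutter, 18 mm thick, 0.26 kg, same after a half turn. Origin: underside centre; z up. Middle x -22 to 22, y -49 to 49 mm; legs x -74 to -22, y 3 to 49 and x 22 to 74, y -49 to -3 mm. Grip: dark wooden bar along y, y -61 to 61 (past the plate), x -8 to 8, z 38 to 58 mm, on posts at y -35 and 35 mm; take it across x at its middle.
- tray: Yellow tray fixed in the rack, sloping 0.42 rad (24 degrees), low side to the robot. Origin: centre of inner floor; x up the slope, y to the left, z square out of it. Inside 158 (x) by 208 mm (y), walls 18 mm high, 4 mm thick. All fit with 4 to 5 mm gaps: one L at (0, 77) mm, its x along the tray x; other L at (0, -77) mm, half turned; S at (0, 0), its x along the tray x or half turned.
- wire_shelf: Level steel wire shelf, fixed, above the upper half of the tray. Origin: middle of its front rod (8 mm thick, 256 mm long in y); reaches 118 mm back along x. The rod is 240 mm above and 10 mm (level) behind the middle of the tray floor: no room for a tool pointing straight down, but room for one square to the tray.
- rack: Steel wire stand that carries tray and wire shelf, fixed to the table. Origin on the table under the tray's centre, which is 80 mm up; x away from the robot, y left. 256 mm wide; posts 10 mm thick at x 125 mm, y -128 and 128 mm, 320 mm high.
- donut_a: Glazed doughnut, 90 mm across, 31 mm high, lying on the table, a bystander; origin underside centre.
- donut_b: Glazed doughnut like donut_a, a bystander.
- sugar_jar: Glass jar, 68 mm across, 105 mm high, a bystander; origin underside centre.
- round_cutter: Round doughnut cutter, 86 mm across, with a round grip knob, 67 mm high, a bystander; origin underside centre.
- mug: White mug, 80 mm across, 90 mm high, a bystander; origin underside centre.
Not all that is in view belongs to the job. What is shaped like the cutter_s but green is not meant.

How it is judged:
On the way:
1. both L-shaped cutters lie flat on the tray's floor while the S-shaped one is not yet in the tray (z of cutter_l1 in the frame of tray between -0.004 and 0.005 m and angle between the z axis of each of cutter_l1, cutter_l2 and the z axis of tray, either way round below 0.06 rad and x of cutter_l1 in the frame of tray between -0.03 and 0.03 m and y of cutter_l1 in the frame of tray between -0.095 and 0.095 m and z of cutter_l2 in the frame of tray between -0.004 and 0.005 m and x of cutter_l2 in the frame of tray between -0.03 and 0.03 m and y of cutter_l2 in the frame of tray between -0.095 and 0.095 m and distance between cutter_s and tray above 0.12 m), for 0.2 s.
At the end, for the whole second after the job is handed in: All three cutters lie at rest on the tray's floor: the underside of each within 5 mm of the floor at its origin, parallel to the floor within 0.06 rad, its origin within 30 mm of the tray's middle up and down the slope, and within 95 mm (L) or 40 mm (S) of the middle along the tray (z of cutter_l1 in the frame of tray between -0.004 and 0.005 m and angle between the z axis of each of cutter_l1, cutter_l2, cutter_s and the z axis of tray, either way round below 0.06 rad and x of cutter_l1 in the frame of tray between -0.03 and 0.03 m and y of cutter_l1 in the frame of tray between -0.095 and 0.095 m and z of cutter_l2 in the frame of tray between -0.004 and 0.005 m and x of cutter_l2 in the frame of tray between -0.03 and 0.03 m and y of cutter_l2 in the frame of tray between -0.095 and 0.095 m and z of cutter_s in the frame of tray between -0.004 and 0.005 m and x of cutter_s in the frame of tray between -0.03 and 0.03 m and y of cutter_s in the frame of tray between -0.04 and 0.04 m and linear speed of each of cutter_l1, cutter_l2, cutter_s below 0.02 m/s); the robot touches nothing.
It fails at once if a bystander moved by more than 40 mm (distance of any of donut_a, donut_b, sugar_jar, round_cutter, mug from where it was at the start of the episode above 0.04 m).
It fails at once if the arm or gripper pushes on the wire shelf with more than 15 N (contact force between any of the arm, the fingers and wire_shelf above 15 N).
It fails at once if a cutter is dropped into the tray: faster than 0.6 m/s within 25 mm of its floor ((horizontal distance between cutter_l1 and tray below 0.11 m and z of cutter_l1 in the frame of tray below 0.025 m and linear speed of cutter_l1 above 0.6 m/s) or (horizontal distance between cutter_l2 and tray below 0.11 m and z of cutter_l2 in the frame of tray below 0.025 m and linear speed of cutter_l2 above 0.6 m/s) or (horizontal distance between cutter_s and tray below 0.11 m and z of cutter_s in the frame of tray below 0.025 m and linear speed of cutter_s above 0.6 m/s)).
It also fails if it takes over 72 s, if anything falls off the work surface, if the arm or the gripper's body presses on something with over 40 N, if the wrist force passes 120 N, or if a joint passes its speed limit or range.

ROBOT

A 7-joint arm with a two-finger parallel gripper is mounted at the origin on the work surface. World frame = base frame: x ahead of the robot, y to its left, z up, the work surface at z = 0. Lengths are in m, angles in rad, forces in N, time in s.
With the tool pointing down it reaches from about 0.375 to 0.925 m from the base axis. Payload 3.1 kg.
Tool frame: the origin (TCP) lies midway between the tips of the shut fingers; the grasp point (between the pads) lies pinch_z behind it (pinch_z is the distance from the TCP to the grasp point, in m); z points along the fingers, y is the direction in which the jaws open and shut (so a half turn about z gives the same grasp; the last joint's range is limited). The gripper opens to 85 mm and grips with 20 to 120 N. Pads are 22 mm wide; open, the fingers measure 114 mm over their backs; the gripper's body (76 mm by 85 mm) begins 54 mm behind the grasp point. The pads swing forward as they close: fully open they stand 13 mm farther back than shut.
Start: joints at [1.169, 0.383, 0.044, 1.598, -0.018, 1.161, -0.05], TCP at [0.194, -0.62, 0.231] pointing down, gripper open.
Joint ranges: [-2.61, 2.61], [-0.41, 2.15], [-1.48, 1.57], [0, 2.5], [-1.57, 4.71], [0.05, 1.97], [-2.85, 2.85]. Speed limits (rad/s): [2.79, 2.79, 3.14, 3.14, 3.14, 3.14, 3.14].

INTERFACE

Orientations are given as a unit quaternion [x, y, z, w].
In Python, from bench import move_ptp, movel, move_j, move_gripper, pause, inverse_kinematics, read_camera, camera_params, MotionError, sign_off, look_for, tip_of, read_time_s, read_qpos, read_joint_vel, read_effort, read_eef_pos, read_tcp_rot, read_ft_force, read_ft_torque, read_finger_gap, pinch_z gives the robot as it stands. Calls block until the motion is done:
- move_ptp(position, orientation): joint-space move of the TCP to a pose.
- movel(position, orientation=None, speed=0.15): straight line of the TCP; orientation=None keeps the orientation; speed is the mean speed in m/s.
- move_j(angles): joint-space move.
- move_gripper(opening, effort=None): finger opening in m; effort is the grip in N (None keeps the last); returns when the fingers have stopped.
- pause(seconds).
- inverse_kinematics(position, orientation): joint angles nearest the present ones, or None.
- read_camera(name): name is "scene" or "top"; returns the picture (480x640x3 uint8, red, green, blue); there is no depth.
- camera_params(name): a dict with "K" (3x3 intrinsics, pixels), "dist_coeffs" ([k1, k2, p1, p2, k3] as OpenCV has them; the pictures are not rectified), "camera_from_world" (4x4, takes a point from world to camera coordinates). Camera axes: x right, y down, z forward; pixel columns grow to the right and rows downward; lengths in m; the calibration is good to about 2 mm. A picture is of the moment at which its call begins. camera_params takes no time and is no camera call.
A pose or a line that the arm cannot do raises MotionError and nothing moves.
- sign_off(): hands the job in, once; it reports no verdict.
Trained networks look in the newest picture that a camera, given by its name, has taken for a name from the list of things; names that differ only in an ending like _2 or _b are one class to them, and where a whole thing is asked for, a point or a joint stands for the part that bears it (a point fixed in the world has none). Each returns a list of dicts, best first, with "confidence" (0 to 1); they miss things now and then, are a little off and sometimes report something else, mostly with a low value. They report only what shows in the picture. A call takes as long as a camera call. They do not tell look-alikes from the thing itself.
- look_for(camera, name): "at" ([column, row] in pixels, amid what is visible of it).
- tip_of(camera, name): "at" ([column, row] in pixels: a listed point, or the origin of a listed thing).
Readings, each from a call of its own:
- read_time_s(): time.
- read_qpos(): joint angles.
- read_joint_vel(): joint speeds.
- read_effort(): joint torques, N m.
- read_eef_pos(): TCP position.
- read_tcp_rot(): TCP orientation.
- read_ft_force(): force on the tool from outside, world axes, zero at the start.
- read_ft_torque(): the same for the moment, N m.
- read_finger_gap(): finger opening in m.
Only numpy, scipy, OpenCV 4.12 (cv2) and the standard library are available. Lean on these libraries where they do the work, as an engineer would, in place of code of your own. Each camera call takes 0.05 s, during which the arm holds its last target. There are 200 camera calls.

## Working session

There is one attempt and no reset: what is moved stays moved. The work goes in short steps, each a Python script; the robot and the scene stay as the last script left them, time stands still between calls to the robot, and variables do not carry over. Pictures are saved under pics/ and viewed, about 8 in all and at most 12, crops included, and the job is handed in when it is done.

```bash
ls; mkdir -p pics; python3 - <<'E'
from bench import *
import cv2,numpy as np
for c in ["scene","top"]:
    im=read_camera(c); cv2.imwrite(f"pics/{c}0.png",im[:,:,::-1])
    p=camera_params(c); print(c,np.round(p["K"],1).tolist(),p["dist_coeffs"],np.round(p["camera_from_world"],3).tolist())
    for n in ["cutter_l1","cutter_s","tray","wire_shelf","rack","donut_a","sugar_jar","round_cutter","mug"]:
        print(n,[(np.round(d["at"]).tolist(),round(d["confidence"],2)) for d in look_for(c,n)],'tip',[(np.round(d["at"],1).tolist(),round(d["confidence"],2)) for d in tip_of(c,n)])
print(read_time_s(),pinch_z() if callable(pinch_z) else pinch_z,read_tcp_rot(),read_finger_gap(),read_eef_pos())
E
```

```text
pics
scene [[544.4, 0.0, 317.7], [0.0, 544.4, 223.3], [0.0, 0.0, 1.0]] [-0.01912463  0.          0.          0.          0.        ] [[0.83, 0.558, -0.004, -0.448], [0.443, -0.663, -0.604, -0.028], [-0.34, 0.499, -0.797, 1.735], [0.0, 0.0, 0.0, 1.0]]
cutter_l1 [([375.0, 292.0], 0.89), ([304.0, 251.0], 0.83)] tip [([371.2, 298.3], 0.85), ([297.4, 259.9], 0.84)]
cutter_s [([293.0, 168.0], 0.94), ([366.0, 213.0], 0.92), ([308.0, 350.0], 0.53)] tip [([362.2, 212.4], 0.85), ([292.8, 168.6], 0.62)]
tray [([304.0, 368.0], 0.81), ([305.0, 254.0], 0.3)] tip [([304.5, 366.1], 0.76)]
wire_shelf [([311.0, 351.0], 0.66)] tip [([302.5, 325.4], 0.71)]
rack [([302.0, 370.0], 0.72)] tip []
donut_a [([416.0, 288.0], 0.98), ([304.0, 211.0], 0.67)] tip [([301.3, 216.4], 0.78), ([420.1, 287.2], 0.72)]
sugar_jar [([422.0, 239.0], 0.83)] tip [([419.8, 247.9], 0.73)]
round_cutter [([233.0, 303.0], 0.96)] tip [([235.0, 305.0], 0.57)]
mug [([355.0, 158.0], 0.76)] tip [([355.5, 168.1], 0.6)]
top [[613.6, 0.0, 329.8], [0.0, 613.6, 252.8], [0.0, 0.0, 1.0]] [-0.21704088  0.          0.          0.          0.    
[... 261 characters left out ...]
, 0.74)] tip [([238.3, 359.5], 0.61)]
tray [([475.0, 194.0], 0.71)] tip [([475.0, 195.9], 0.88)]
wire_shelf [([517.0, 152.0], 0.61)] tip [([499.0, 164.5], 0.75)]
rack [([481.0, 189.0], 0.56)] tip [([467.1, 198.2], 0.66)]
donut_a [([295.0, 308.0], 0.66), ([312.0, 150.0], 0.64)] tip [([315.8, 145.9], 0.9), ([293.5, 316.0], 0.58)]
sugar_jar [([262.0, 165.0], 0.73), ([293.0, 312.0], 0.68), ([192.0, 295.0], 0.25)] tip [([262.8, 169.7], 0.64)]
round_cutter [([436.0, 311.0], 0.89)] tip [([434.3, 309.6], 0.97)]
mug [([191.0, 293.0], 0.84)] tip [([194.6, 293.9], 0.73)]
1.9 0.0187 [ 9.88478359e-01  1.51362257e-01 -1.75986735e-06 -1.88378849e-05] 0.0854084046566098 [ 0.1944778  -0.62021257  0.23126233]
```

View pics/scene0.png

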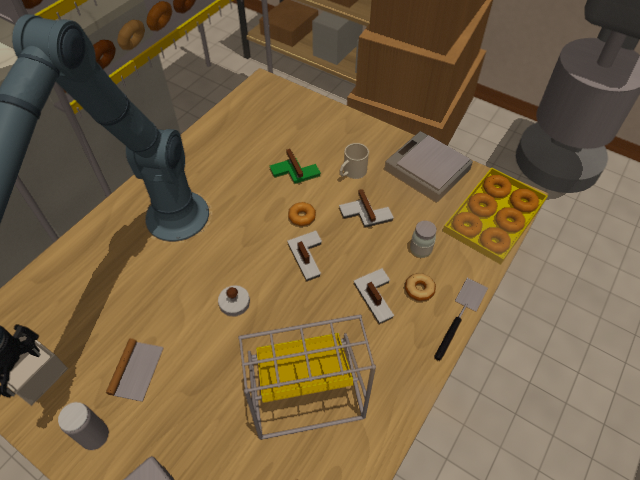

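View pics/top0.png

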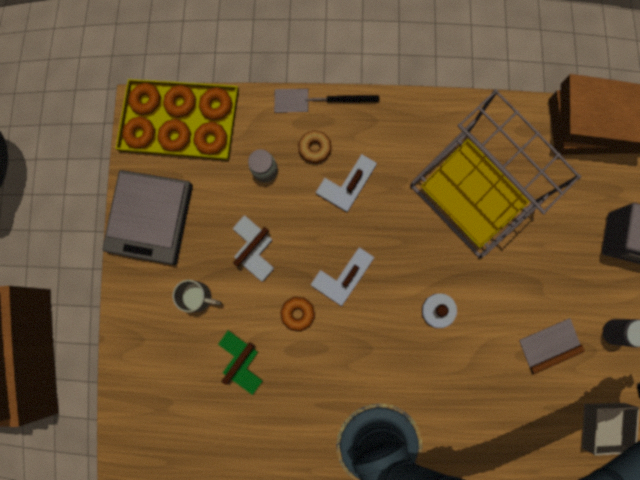

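The pictures show the white Ls in top at (347,185) and (344,276), and the white S at (252,248). The green look-alike is at (240,362), and the tray is at (475,195), turned about 45° clockwise. Next I'll fit silhouettes of the given shapes in both cameras.

```bash
cat > vis.py <<'E'
import cv2,numpy as np
from bench import camera_params,read_camera
from scipy.optimize import minimize
from scipy.spatial.transform import Rotation as R
def box(x0,x1,y0,y1,z0,z1): return np.array([[x,y,z] for x in(x0,x1) for y in(y0,y1) for z in(z0,z1)])/1000
L=dict(plate=[box(-74,74,-23,23,0,18),box(29,74,-72,-23,0,18)],grip=[box(-30,30,-8,8,18,58)])
S=dict(plate=[box(-22,22,-49,49,0,18),box(-74,-22,3,49,0,18),box(22,74,-49,-3,0,18)],grip=[box(-8,8,-61,61,38,58),box(-8,8,-40,-30,18,38),box(-8,8,30,40,18,38)])
TR=dict(plate=[box(-83,83,-108,108,-4,18)],grip=[])
CP={c:camera_params(c) for c in("scene","top")}
def proj(c,P):
    p=CP[c];M=np.array(p["camera_from_world"])
    return cv2.projectPoints(np.asarray(P,float).reshape(-1,3),cv2.Rodrigues(M[:3,:3])[0],M[:3,3],np.array(p["K"]),np.array(p["dist_coeffs"]))[0][:,0]
def ray(c,px,z):
    p=CP[c];M=np.array(p["camera_from_world"])
    u=cv2.undistortPoints(np.array([[px]],float),np.array(p["K"]),np.array(p["dist_coeffs"]))[0,0]
    o=-M[:3,:3].T@M[:3,3];d=M[:3,:3].T@np.array([*u,1]);return o+d*(z-o[2])/d[2]
def yawpose(q): return R.from_euler('z',q[2]),np.array([q[0],q[1],0])
def traypose(q): return R.from_euler('z',q[2])*R.from_euler('y',-.42),np.array([q[0],q[1],.08])
U=4
def render(c,m,pose,win):
    r,t=pose;x0,y0,w,h=win
    def fill(bs):
        im=np.zeros((h*U,w*U),np.uint8)
        for b in bs:
            q=(proj(c,r.apply(b)+t)-[x0,y0]+.5)*U-.5
            cv2.fillConvexPoly(im,cv2.convexHull(np.round(q*16).astype(np.int32)),255,shift=4)
        return im
    im=fill(m["plate"]);im[fill(m["grip"])>0]=0
    return cv2.resize(im,(w,h),interpolation=cv2.INTER_AREA)/255.
def white(im):
    h=cv2.cvtColor(im,cv2.COLOR_RGB2HSV).astype(float);return ((h[...,1]<70)&(h[...,2]>105)).astype(float)
def yellow(im):
    h=cv2.cvtColor(im,cv2.COLOR_RGB2HSV);m=((h[...,0]>21)&(h[...,0]<35)&(h[...,1]>200)&(h[...,2]>70)).astype(np.uint8)
    return cv2.morphologyEx(m,cv2.MORPH_CLOSE,np.ones((9,9))).astype(float)
def fit(ims,mask,m,pf,q0s,rad):
    ms={c:cv2.GaussianBlur(mask(i),(0,0),.8) for c,i in ims.items()}
    best=None
    for q0 in q0s:
        wins={}
        for c in ms:
            u=proj(c,[pf(q0)[1]])[0];wins[c]=(int(u[0]-rad),int(u[1]-rad),2*rad,2*rad)
        def cost(q):
            s=0
            for c,(x,y,w,h) in wins.items():
                s+=((cv2.GaussianBlur(render(c,m,pf(q),wins[c]),(0,0),.8)-ms[c][y:y+h,x:x+w])**2).sum()
            return s
        q=np.array(q0,float)
        for sc in(.02,.005):
            r=minimize(cost,q,method='Nelder-Mead',options=dict(initial_simplex=q+np.vstack([np.zeros(3),np.diag([sc,sc,sc*12])]),xatol=2e-4,fatol=.02,maxiter=150));q=r.x
        if best is None or r.fun<best[1]: best=(q,r.fun)
    return best
E
cat > find.py <<'E'
from vis import *
ims={c:cv2.imread(f"pics/{c}0.png")[:,:,::-1].copy() for c in("scene","top")}
out={}
for n,px,m,mk in(("cutter_a",(347,185),L,white),("cutter_b",(344,276),L,white),("S",(252,248),S,white),("tray",(475,195),TR,yellow)):
    p=ray("top",px,.02 if n!="tray" else .08)
    ys=np.arange(8)*np.pi/4 if m is L else np.arange(4)*np.pi/4 if m is S else [-.8,-.6]
    pf=traypose if n=="tray" else yawpose
    rad=60 if n=="tray" else 42
    b=fit(ims,mk,m,pf,[(p[0],p[1],y) for y in ys],rad);out[n]=b[0]
    print(n,np.round(b[0],4),round(b[1],1),[ (c,np.round(fit({c:ims[c]},mk,m,pf,[b[0]],rad)[0],4)) for c in ims])
np.savez("poses.npz",**out)
vis=[]
for c in("top","scene"):
    v=ims[c][:,:,::-1].copy()
    for n,m in(("cutter_a",L),("cutter_b",L),("S",S),("tray",TR)):
        r,t=(traypose if n=="tray" else yawpose)(out[n])
        mm=(render(c,m,(r,t),(0,0,640,480))>.5).astype(np.uint8)
        cv2.drawContours(v,cv2.findContours(mm,0,2)[0],-1,(255,0,255),1)
    if 1:
        r,t=R.from_euler('z',out["tray"][2]),np.array([*out["tray"][:2],0])
        for a,b in(((.01,-.128,.32),(.01,.128,.32)),((.125,.128,0),(.125,.128,.32)),((.125,-.128,0),(.125,-.128,.32))):
            q=proj(c,r.apply([a,b])+t).astype(int);cv2.line(v,tuple(map(int,q[0])),tuple(map(int,q[1])),(255,255,0),1)
    x0,y0,w,h=(210,80,400,260) if c=="top" else (220,180,200,270)
    vis.append(cv2.resize(v[y0:y0+h,x0:x0+w],None,fx=2 ,fy=2))
cv2.imwrite("pics/fit_top.png",vis[0]);cv2.imwrite("pics/fit_scene.png",vis[1])
E
python3 find.py
```

```text
cutter_a [0.6732 0.0813 2.631 ] 182.6 [('scene', array([0.6732, 0.0813, 2.631 ])), ('top', array([0.6731, 0.0816, 2.6248]))]
cutter_b [0.4297 0.0858 2.5763] 89.8 [('scene', array([0.4297, 0.0858, 2.5764])), ('top', array([0.4293, 0.0862, 2.5744]))]
S [0.4949 0.3369 0.8845] 182.1 [('scene', array([0.4937, 0.3377, 0.8669])), ('top', array([0.4951, 0.3369, 0.8805]))]
tray [ 0.6429 -0.2194 -0.7859] 146.6 [('scene', array([ 0.6445, -0.2215, -0.7877])), ('top', array([ 0.641 , -0.2172, -0.7861]))]
```

View pics/fit_top.png

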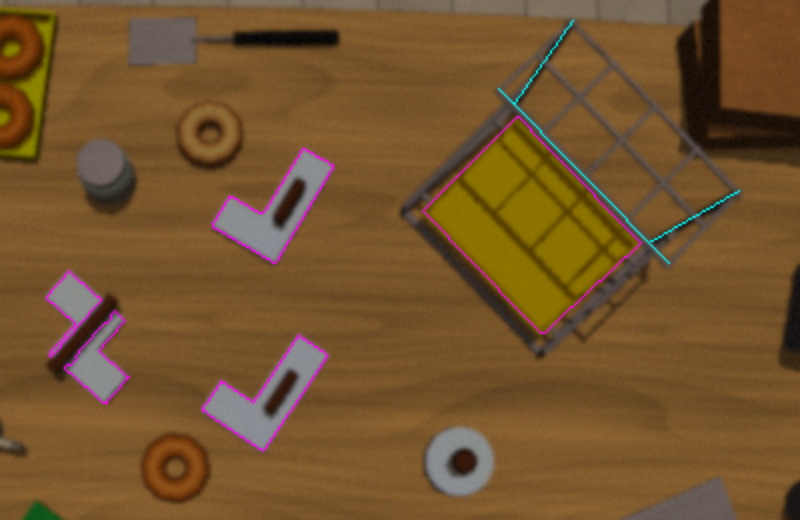

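View pics/fit_scene.png

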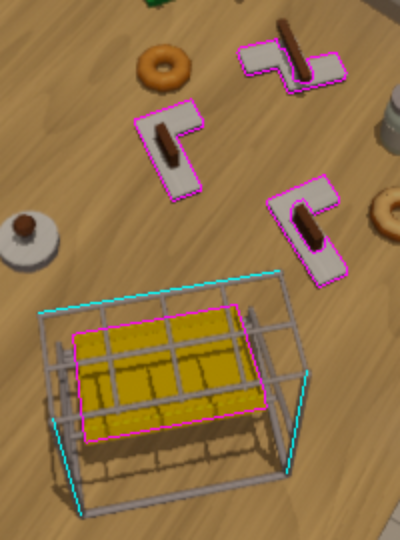

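The fits lie on the outlines. For the tray the two cameras differ by about 5 mm along the slope, so I'll check its edges and the rod in each camera, and also IK for all the poses.

```bash
cat > arm.py <<'E'
import numpy as np
from scipy.spatial.transform import Rotation as R
from bench import *
from vis import yawpose,traypose
P=dict(np.load("poses.npz"))
PZ=pinch_z() if callable(pinch_z) else pinch_z
def F(kind,flip): return R.from_euler('x',np.pi)*R.from_euler('z',(np.pi/2 if kind=="S" else 0)+flip*np.pi)
def tool(kind,pose,flip,h=0.,zg=None):
    "TCP pose that holds a cutter lying at pose (rot, pos), h above it along its z"
    r,t=pose;zg=zg or (.048 if kind=="S" else .044)
    return t+r.apply([0,0,zg-PZ+h]),(r*F(kind,flip)).as_quat()
def slot(x,y,half,T=None):
    r,t=traypose(P["tray"] if T is None else T)
    return r*R.from_euler('z',np.pi*half),t+r.apply([x,y,0])
E
python3 - <<'E'
from vis import *
from arm import *
ims={c:cv2.imread(f"pics/{c}0.png")[:,:,::-1].copy() for c in("scene","top")}
r,t=traypose(P["tray"]);ry=R.from_euler('z',P["tray"][2])
off=np.arange(-16,17,1)/1000
for c,im in ims.items():
    g=im.astype(np.float32);blue=g[...,2]; 
    def prof(pts,img):
        q=proj(c,pts).astype(np.float32);return cv2.remap(img,q[:,0].reshape(1,-1),q[:,1].reshape(1,-1),1).mean()
    rod=[prof(ry.apply([[.01+o,y,.32] for y in np.linspace(-.11,.11,80)])+[*t[:2],0],blue) for o in off]
    print(c,"rod blue",np.round(rod).astype(int).tolist())
    rr=g[...,0]-g[...,2]
    for nm,x in(("low",-.083),("high",.083)):
        print(" ",nm,[int(prof(r.apply([[x+o,y,.018] for y in np.linspace(-.09,.09,80)])+t,rr)) for o in off])
    for nm,y0 in(("right",-.108),("left",.108)):
        print(" ",nm,[int(prof(r.apply([[x,y0+o,.018] for x in np.linspace(-.07,.07,60)])+t,rr)) for o in off])
for n,k in(("cutter_a","L"),("cutter_b","L"),("S","S")):
    for f in(0,1):
        for h in(0,.15):
            q=inverse_kinematics(*tool(k,yawpose(P[n]),f,h)); print(n,f,h,None if q is None else np.round(q,2))
for nm,k,y,half in(("L+","L",.077,0),("L-","L",-.077,1),("S","S",0,0)):
    for f in(0,1):
        for h in(0,.16):
            q=inverse_kinematics(*tool(k,slot(0,y,half),f,h)); print(nm,f,h,None if q is None else np.round(q,2))
for n in("donut_a",): print(ray("top",(295,312),.015),ray("top",(436,311),.03))
E
```

```text
scene rod blue [68, 68, 68, 68, 68, 68, 68, 68, 68, 68, 69, 73, 80, 91, 105, 115, 119, 118, 112, 102, 90, 78, 71, 69, 70, 71, 71, 71, 71, 71, 71, 71, 71]
  low [77, 77, 77, 77, 77, 77, 77, 77, 77, 77, 77, 77, 77, 78, 79, 81, 86, 92, 102, 115, 128, 140, 147, 151, 151, 150, 149, 149, 149, 149, 149, 149, 148]
  high [57, 84, 111, 132, 146, 155, 160, 162, 163, 162, 161, 160, 159, 159, 158, 158, 159, 159, 160, 160, 158, 157, 157, 157, 157, 156, 156, 156, 156, 156, 155, 155, 155]
  right [15, 17, 19, 22, 26, 34, 43, 51, 56, 58, 58, 56, 53, 51, 52, 67, 94, 117, 125, 124, 124, 129, 134, 137, 139, 139, 138, 138, 138, 137, 138, 138, 139]
  left [57, 71, 87, 102, 115, 124, 123, 113, 98, 85, 80, 91, 111, 124, 116, 93, 68, 50, 39, 33, 30, 28, 28, 28, 29, 32, 33, 32, 28, 24, 22, 21, 21]
top rod blue [10, 10, 9, 9, 10, 12, 16, 23, 30, 38, 46, 55, 64, 71, 75, 77, 76, 73, 68, 63, 57, 52, 49, 46, 45, 44, 43, 43, 43, 44, 44, 43, 43]
  low [10, 12, 14, 18, 23, 27, 31, 35, 38, 42, 48, 56, 68, 81, 93, 103, 110, 113, 115, 117, 120, 124, 128, 132, 135, 137, 138, 139, 139, 139, 139, 139, 140]
  high [110, 10
[... 1114 characters left out ...]
]
L+ 0 0 [ 0.04  0.47 -0.01  1.83  0.53  0.59 -2.73]
L+ 0 0.16 [ 0.46  0.26 -0.58  1.82  0.6   0.9  -2.77]
L+ 1 0 [ 0.6   0.59 -0.71  1.81  1.    0.8   0.12]
L+ 1 0.16 [ 0.54  0.27 -0.66  1.82  0.63  0.91  0.35]
L- 0 0 [ 0.76  0.4  -0.57  2.01  0.85  0.57  0.37]
L- 0 0.16 [ 0.65  0.06 -0.47  2.03  0.38  0.75  0.73]
L- 1 0 [ 0.22  0.34  0.05  2.04  0.46  0.44 -2.48]
L- 1 0.16 [ 0.69  0.06 -0.51  2.03  0.39  0.75 -2.42]
S 0 0 [ 1.09  0.81 -1.25  1.9   1.34  1.04  1.62]
S 0 0.16 [ 1.14  0.32 -1.23  1.92  0.77  0.95  1.92]
S 1 0 [ 0.45  0.42 -0.36  1.93  0.75  0.6  -1.23]
S 1 0.16 [ 0.69  0.16 -0.67  1.93  0.53  0.84 -1.06]
[0.33503908 0.22280824 0.015     ] [ 0.34707925 -0.13216376  0.03      ]
```

```bash
cat >> arm.py <<'E'
def pick(kind,name,flip,lift=.14,grip=60):
    pose=yawpose(P[name])
    move_ptp(*tool(kind,pose,flip,lift)); p,q=tool(kind,pose,flip)
    movel(p,q,speed=.2); move_gripper(0.,grip)
    print("gap",round(read_finger_gap(),4),"t",read_time_s())
    movel(tool(kind,pose,flip,lift)[0],speed=.2)
def place(kind,flip,y,half,x=0.,turn_at=None):
    def tp(xx,h): return tool(kind,slot(xx,y,half),flip,h)
    move_ptp(*tp(-.12,.16)); print("approach q",np.round(read_qpos(),2),"gap",round(read_finger_gap(),4))
    movel(*tp(x,.12),speed=.2); movel(*tp(x,.03),speed=.12); pause(.2)
    n=slot(0,0,0)[0].apply([0,0,1]);f0=np.array(read_ft_force());log=[]
    for h in np.arange(.027,-.0061,-.0015):
        if h>.021 or .012>h>.004:   # coarse away from rim and floor
            if int(round((.027-h)/.0015))%2: continue
        movel(*tp(x,h),speed=.05)
        d=(np.array(read_ft_force())-f0);log.append((round(h*1000,1),round(float(d@n),1),round(float(np.linalg.norm(d)),1)))
        if np.linalg.norm(d)>4: break
    print(log[-8:],"t",read_time_s());return h
def release(kind,flip,y,half,h,x=0.,opening=.05):
    move_gripper(opening)
    movel(*tool(kind,slot(x,y,half),flip,h+.10),speed=.15)
    movel(*tool(kind,slot(-.12,y,half),flip,.14),speed=.25)
E
python3 - <<'E'
from arm import *
D=R.from_euler('x',np.pi)
move_ptp([.22,-.36,.33],read_tcp_rot()); print(read_time_s())
move_ptp([.42,.0,.33],tool("L",yawpose(P["cutter_a"]),1)[1]); print(read_time_s(),np.round(read_qpos(),2))
pick("L","cutter_a",1)
h=place("L",1,.077,0); print(h,np.round(read_qpos(),2),read_finger_gap())
import cv2
for c in("scene","top"): cv2.imwrite(f"pics/{c}1.png",read_camera(c)[:,:,::-1])
E
```

```text
2.9833
4.5083 [ 0.82 -0.15 -0.81  1.95 -0.12  1.3  -2.04]
gap 0.0153 t 7.1917
approach q [ 1.01  0.58 -1.48  2.02  1.1   1.18 -0.14] gap 0.0155
[(np.float64(15.0), -0.2, 1.0), (np.float64(13.5), -0.9, 1.0), (np.float64(12.0), 1.2, 1.8), (np.float64(9.0), 0.0, 0.2), (np.float64(6.0), 0.5, 1.3), (np.float64(3.0), 0.8, 1.3), (np.float64(1.5), -0.2, 1.4), (np.float64(-0.0), 8.9, 9.2)] t 15.6
-2.42861286636753e-17 [ 0.9   0.85 -1.19  1.79  1.34  1.1  -0.01] 0.01524377785101535
```

Contact came at h = 0 with no wall touch. I'll release it and do the second L.

```bash
python3 - <<'E'
from arm import *
import cv2
release("L",1,.077,0,0.); print(read_time_s())
for c in("scene","top"): cv2.imwrite(f"pics/{c}2.png",read_camera(c)[:,:,::-1])
pick("L","cutter_b",0)
h=place("L",0,-.077,1); print(h,np.round(read_qpos(),2),read_finger_gap())
E
cat > chk.py <<'E'
import sys
from vis import *
P=dict(np.load("poses.npz"));r0,t0=traypose(P["tray"])
def white2(im):
    h=cv2.cvtColor(im,cv2.COLOR_RGB2HSV).astype(float);return ((h[...,1]<70)&(h[...,2]>90)).astype(float)
k,(kind,y,half)=sys.argv[1],(sys.argv[2],float(sys.argv[3]),int(sys.argv[4]))
pf=lambda q:(r0*R.from_euler('z',q[2]),t0+r0.apply([q[0],q[1],0]))
for cs in(["top"],["scene"]):
    ims={c:cv2.imread(f"pics/{c}{k}.png")[:,:,::-1].copy() for c in cs}
    print(cs,*[np.round(v,4) for v in fit(ims,white2,L if kind=="L" else S,pf,[(0,y,np.pi*half)],42)])
E
python3 chk.py 2 L .077 0
```

```text
17.6
gap 0.0152 t 19.775
approach q [ 1.41 -0.15 -1.27  2.24  0.18  0.62  0.77] gap 0.0154
[(np.float64(16.5), 0.8, 1.1), (np.float64(15.0), -0.6, 0.8), (np.float64(13.5), 1.0, 1.4), (np.float64(12.0), -0.1, 0.8), (np.float64(9.0), -0.4, 0.8), (np.float64(6.0), -0.4, 1.0), (np.float64(3.0), -0.3, 0.9), (np.float64(1.5), 7.1, 7.4)] t 27.0917
0.001499999999999977 [ 1.08  0.54 -0.98  2.    1.11  0.74  0.22] 0.015136431377437615
['top'] [-0.0014  0.0765  0.0082] 232.5899
['scene'] [-0.0084  0.0767 -0.0139] 770.8634
```

```bash
python3 - <<'E'
from arm import *
import cv2
release("L",0,-.077,1,.0015); print(read_time_s())
ims=[]
move_ptp(*tool("S",yawpose(P["S"]),1,.16))
for c,(x,y) in(("top",(410,130)),("scene",(235,310))):
    im=read_camera(c)[:,:,::-1];cv2.imwrite(f"pics/{c}3.png",im);ims.append(cv2.resize(im[y:y+130,x:x+133],(400,390),interpolation=2))
cv2.imwrite("pics/both3.png",np.hstack(ims)); print(read_time_s())
E
python3 chk.py 3 L .077 0; python3 chk.py 3 L -.077 1
```

```text
29.4667
31.325
['top'] [-0.0008  0.0767  0.0052] 361.1118
['scene'] [-0.0084  0.0767 -0.0139] 837.6933
['top'] [-2.5000e-03 -7.7400e-02  3.1465e+00] 437.0776
['scene'] [-0.0081 -0.0775  3.1348] 763.1334
```

View pics/both3.png

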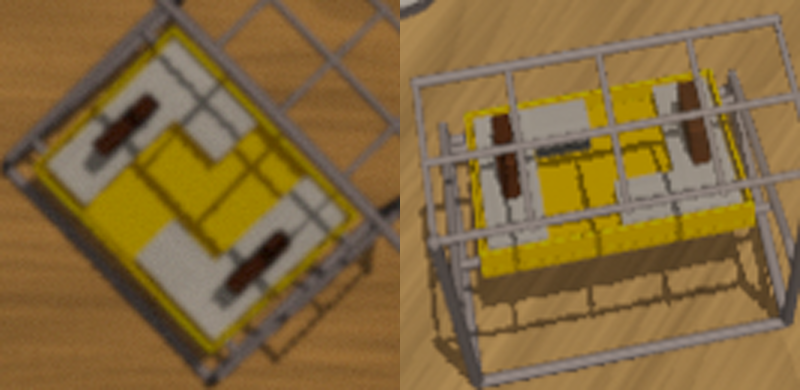

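Both Ls lie in their corners, and the S-shaped gap between them is free. Top-camera fits put them at x −1 and −2.5 mm, y ±77 mm. Next is the S.

```bash
python3 - <<'E'
from arm import *
import cv2
pick("S","S",1)
h=place("S",1,0,0,x=-.0015); print(h,np.round(read_qpos(),2),read_finger_gap())
ims=[]
for c,(x,y) in(("top",(410,130)),("scene",(235,290))):
    im=read_camera(c)[:,:,::-1];cv2.imwrite(f"pics/{c}4.png",im);ims.append(cv2.resize(im[y:y+130,x:x+133],(400,390),interpolation=2))
cv2.imwrite("pics/both4.png",np.hstack(ims))
E
```

```text
gap 0.0148 t 32.825
approach q [ 0.83  0.06 -0.95  2.15  0.56  0.76 -1.27] gap 0.0153
[(np.float64(16.5), -1.3, 2.0), (np.float64(15.0), 0.2, 1.1), (np.float64(13.5), 0.4, 2.0), (np.float64(12.0), 0.2, 0.7), (np.float64(9.0), -0.6, 1.0), (np.float64(6.0), -1.3, 1.8), (np.float64(3.0), -0.4, 1.2), (np.float64(1.5), 8.2, 8.7)] t 40.35
0.001499999999999977 [ 0.73  0.49 -0.71  1.92  0.96  0.71 -1.37] 0.015106083376797634
```

View pics/both4.png

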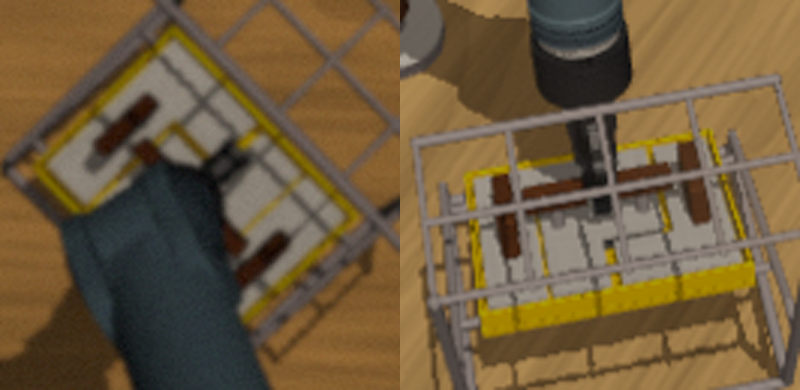

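The S is on the floor between the Ls with even gaps. Now I'll release it, back off and check.

```bash
python3 - <<'E'
from arm import *
import cv2
release("S",1,0,0,.0015,x=-.0015)
move_ptp(*tool("S",yawpose(P["S"]),1,.2)); pause(.3); ims=[]
for c,(x,y) in(("top",(410,130)),("scene",(235,290))):
    im=read_camera(c)[:,:,::-1];cv2.imwrite(f"pics/{c}5.png",im);ims.append(cv2.resize(im[y:y+130,x:x+133],(400,390),interpolation=2))
cv2.imwrite("pics/both5.png",np.hstack(ims)); print(read_time_s())
# bystanders: image change against start
for n in("donut_a","sugar_jar","round_cutter","mug"): print(n,[np.round(d["at"]).tolist() for d in look_for("scene",n)])
E
python3 chk.py 5 S 0 0
```

```text
44.325
donut_a [[421.0, 288.0], [302.0, 212.0]]
sugar_jar [[422.0, 239.0]]
round_cutter [[234.0, 303.0], [326.0, 364.0]]
mug [[351.0, 168.0]]
['top'] [-0.0051 -0.0009  0.0063] 2148.6243
['scene'] [ 0.0137  0.0303 -0.6941] 1538.2199
```

View pics/both5.png

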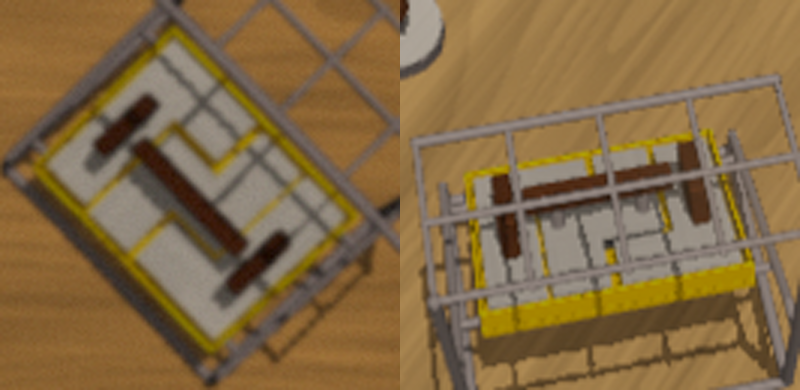

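All three lie flat with even gaps, and the arm is clear.

```bash
python3 -c "
from bench import *
print(sign_off(),read_time_s())"
```

```text
the job is handed in; nothing more can be done
the job is handed in; nothing more can be done
```

All three cutters are in the yellow tray, lying flat side by side, and the job was handed in at about 44 s of the 72 s allowed. Both L-shaped cutters went in first at y = +77 and −77 mm, the second half turned, and the S-shaped one went in last between them. Each was lowered square to the tray in small steps until a light contact of 7–9 N, 0 to 1.5 mm above the computed floor, and then released.

**Last checks:**
- **Placement:** the final pictures show all three flat with even gaps, nothing on the walls, and the arm clear. Top-camera fits put the two Ls within about 3 mm of their slots, fitted before the S went in, and the S within about 5 mm.
- **Shelf:** lateral force stayed near noise level during the stepped lowering. I did not log force on the approach or retreat.
- **Bystanders:** the doughnuts, jar and round cutter were found where they were at the start. The mug's detection was off by about 11 px; I put that down to detector noise or the nearby arm and did not follow it up.

**Disagreements:**
- **Scene-camera cutter fits:** for cutters in the tray they were not usable because shelf wires and the back wall hid parts. They were about 8 mm off for the Ls and failed outright for the S, so I relied on the top camera and the pictures.
- **Tray position:** the two cameras differed by about 5 mm along the slope. I used the joint fit, which the shelf's front rod confirmed to about 1 mm.

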